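Key and seat the centrifuge rotor

ROBOT

A 6-joint arm with a two-finger parallel gripper is mounted at the origin on the work surface. World frame = base frame: x ahead of the robot, y to its left, z up, the work surface at z = 0. Lengths are in m, angles in rad, forces in N, time in s.
With the tool pointing down it reaches from about 0.3 to 0.775 m from the base axis. Payload 14.6 kg.
Tool frame: the origin (TCP) lies at the centre of the arm's flange, where the gripper is bolted on; the fingertips stand 199 mm ahead of it and the grasp point (between the pads) lies ctrl.tcp_to_grasp ahead of it (ctrl.tcp_to_grasp is the distance from the TCP to the grasp point, in m); z points along the fingers, y is the line along which they close (so a half turn about z gives the same grasp; the last joint's range is limited). The gripper opens to 94 mm and grips with 3 to 60 N. Pads are 16 mm wide; open, the fingers measure 119 mm over their backs; the gripper's body (75 mm by 177 mm) begins 78 mm behind the grasp point.
Start: joints at [-0.067, 0.3, 1.521, -0, 1.321, -0.067], TCP at [0.55, -0, 0.405] pointing down, gripper open.
Joint ranges: [-3.03, 3.03], [-0.79, 2.21], [0.23, 2.52], [-1.04, 4.18], [0, 3.07], [-2.55, 2.55]. Speed limits (rad/s): [2.22, 2.22, 2.57, 3.14, 3.14, 3.14].

INTERFACE

Orientations are given as [roll, pitch, yaw] about the fixed x, y, z axes, in that order (R = Rz(yaw) Ry(pitch) Rx(roll)).
In Python, from station import ctrl gives the robot as it stands. The module is installed in compiled form; this text tells all that it offers.
- The arm moves only by the shell command python3 -m jog 'ROWS' [OPENING] [FORCE]. ROWS is JSON, a list of rows, each a list of 6 numbers: the shift along the tool's x, y, z in cm, then the turn, a rotation vector about the tool's x, y, z in rad. In form: [[tx, ty, tz, ax, ay, az], ...]. A call has 1 to 8 rows; each row is the pose to reach, as a shift and turn from the pose commanded when the call began, along the tool's axes at that moment; what a row does not reach only later rows make up. A row lasts 1/10 s, in which the tool goes at most 50 mm and 8.59 degrees, less where a joint would pass 70% of its speed; a pose out of reach is approached as far as the arm can. A call with a gripper value outside its range is refused whole. OPENING is the opening in per cent of the stroke, from 0 (shut) to 100 (fully open), set as the call begins (- or left out, the last holds). The fingers move at their own pace and stop on an object; FORCE is the grip in N (left out, the last holds). Time passes only in rows, so rows that repeat a pose let the fingers close. It gives the time, the measured TCP pose, the force, the opening and the grip force at its end, in the units of the state.
- ctrl.get_obs(): the state, without advancing time (a new reading comes with each control period).
- ctrl.camera(name): name is "scene" or "side" or "wrist"; returns a dict with "img" (480x640x3 uint8, blue, green, red), "intrinsics" (3x3 intrinsics, pixels), "k1" (the pictures are not rectified: a ray, as slopes to the right and down, at radius r is drawn at 1 + k1 r^2 times it, then the intrinsics apply), "R" (3x3) and "t" (3): a world point X has camera coordinates R X + t. Camera axes: x right, y down, z forward; pixel columns grow to the right and rows downward; lengths in m; the calibration is good to about 2 mm. A picture is of the moment at which its call begins. There is no depth.
- ctrl.hand_in(): hands the job in; it is judged then, once.
The state is a dict: "time_s": time; "qpos": joint angles; "joint_vel": joint speeds; "tau": joint torques, N m; "ee_pos": TCP position; "eef_rot": TCP orientation; "force": force on the tool from outside, world axes, zero at the start; "moment": the same for the moment, N m; "grip_width": finger opening in m; "grip_force": force on a finger pad.
Only numpy, scipy, OpenCV 4.12 (cv2) and the standard library are available. Lean on these libraries where they do the work, as an engineer would, in place of code of your own. Each camera call takes 0.05 s, during which the arm holds its last target. There are 200 camera calls.

TASK

The blue rotor of the little bench centrifuge sits raised on its spindle with its notch away from the red drive pin. Push it round with your fingertips (no gripping, no lifting) until the notch is over the pin, then press down on the top of its hub until the rotor is fully home over the pin, and move clear. Leave the lid, the wipes and the steel cassette where they stand.

Things in the scene. Friction and masses are not known exactly. Their poses are not given: they have to be found in the camera images.
- centrifuge: Round white bench centrifuge, fixed to the counter, 184 mm across, its flat top 60 mm above its origin (underside centre; z up). Upright steel spindle (12 mm dia) on its axis. Its x axis points from the axis towards the red drive pin; small black control panel on the opposite side, a red stripe down the drum's side below the pin.
- pin (a point): Top of the red drive pin, 61 mm from the spindle axis and 70 mm above the counter. The pin is a radial rib 6 mm wide with a rounded top, standing on the drum from 53 to 80 mm from the axis, so its outer end shows beyond the rotor's edge (at 70 mm).
- rotor: Loose blue disc on the spindle, 140 mm across, 8 mm thick, 0.2 to 0.4 kg. Origin: centre of its underside; z up, x towards its notch. It turns easily either way without stop and stays where left. Raised, its underside is 72 mm above the counter (disc top 80, post tops 104, hub top 116), 2 mm above the pin; seated, all is 8 mm lower. Pressed while misaligned it lands on the pin and does not go home.
- notch (a point): Middle of the notch, at the disc's top face, 61 mm from the rotor's axis. The notch is 11 mm wide, open at the rim and 19 mm deep towards the hub, through the whole thickness; a yellow line on the disc runs from the hub to it. The pin enters when this point is within about 2.5 mm sideways of the pin.
- hub_top (a point): Centre of the flat closed top of the hub (aluminium, 30 mm across, black spot on it), on the rotor's axis, 44 mm above the rotor's origin: press here.
- post0 (a point): Centre of the top of the post 60 degrees counterclockwise (seen from above) from the notch. The three posts are fixed to the rotor: upright, 16 mm dia, 24 mm high above the disc, 50 mm from the axis, white with orange tops; a shut gripper's fingertips standing beside one can push the rotor round.
- post1 (a point): Centre of the top of the post opposite the notch.
- post2 (a point): Centre of the top of the post 60 degrees clockwise from the notch.
- collar (a joint): How far the black friction collar (52 mm dia) that carries the rotor is pushed down: 0 raised, 0.008 m fully down. It does not spring back; about 7 N of push, the rotor's weight included, makes it slide.
- dome_lid: Loose pale grey plastic lid of the centrifuge with a knob, 156 mm across, 82 mm high, standing on the counter to one side. Origin: underside centre. Leave alone.
- wipes: Loose white canister with an orange label, 90 mm dia, 150 mm high. Origin: underside centre. Leave alone.
- cassette: Loose steel instrument cassette, 90 x 180 x 30 mm (x, y, z), lying flat beyond the centrifuge. Origin: underside centre. Leave alone.

How it is judged:
By the outcome, as a careful person would: the job done as asked, in the order asked, and still so for the second after the job is handed in, with the robot touching nothing.
It also fails if it takes over 72 s, if anything falls off the work surface, if the arm or the gripper's body presses on something with over 40 N, if the wrist force passes 120 N, or if a joint passes its speed limit or range.

## Working session

There is one attempt and no reset: what is moved stays moved. The work goes in short steps, Python scripts to look and compute and a shell command to move; the robot and the scene stay as the last step left them, time stands still between calls to the robot, and variables do not carry over. Pictures are saved under pics/ and viewed, at most 10 in all, crops included, and the job is handed in when it is done.

```bash
mkdir -p pics; cat > h.py <<'E'
import numpy as np, cv2
from station import ctrl
def ray(c,u,v):
    K=np.array(c["intrinsics"],float);p=np.linalg.solve(K,[u,v,1.])[:2];q=p.copy()
    for _ in range(20): q=p/(1+c["k1"]*(q@q))
    R=np.array(c["R"]);d=R.T@np.r_[q,1.];o=-R.T@np.array(c["t"]);return o,d
def onz(c,u,v,z):
    o,d=ray(c,u,v);return o+d*(z-o[2])/d[2]
def proj(c,X):
    x=np.array(c["R"])@np.array(X)+np.array(c["t"]);q=x[:2]/x[2];q=q*(1+c["k1"]*(q@q))
    return (np.array(c["intrinsics"])@np.r_[q,1])[:2]
def cents(m,amin=15):
    n,_,s,ce=cv2.connectedComponentsWithStats(m.astype(np.uint8))
    return [(s[i,4],*ce[i].round(1)) for i in range(1,n) if s[i,4]>=amin]
E
python3 - <<'E'
from h import *
for n in ("scene","wrist","side"):
    c=ctrl.camera(n);cv2.imwrite(f"pics/{n}0.png",c["img"]);print(n,(-np.array(c["R"]).T@c["t"]).round(3))
o=ctrl.get_obs();print(o["ee_pos"],o["eef_rot"],ctrl.tcp_to_grasp,o["time_s"])
E
```

```text
scene [ 1.232 -0.552  0.729]
wrist [0.55  0.064 0.384]
side [ 0.343 -0.757  0.799]
[ 5.49961868e-01 -4.65521083e-07  4.04213189e-01] [-3.14067236e+00 -3.31232387e-05  1.57080069e+00] 0.1804 0.15
```

View pics/scene0.png

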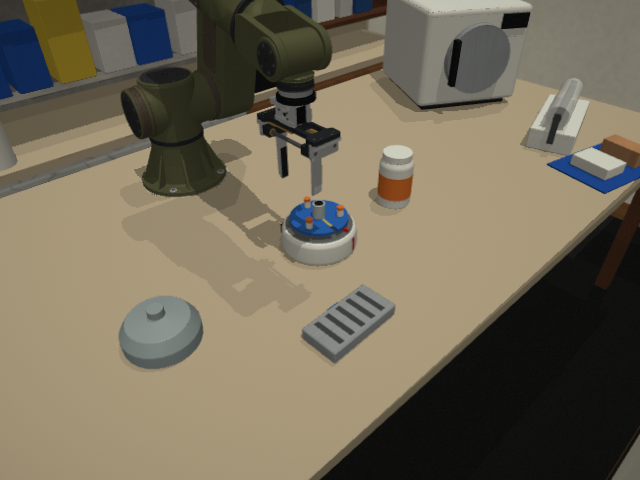

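View pics/wrist0.png

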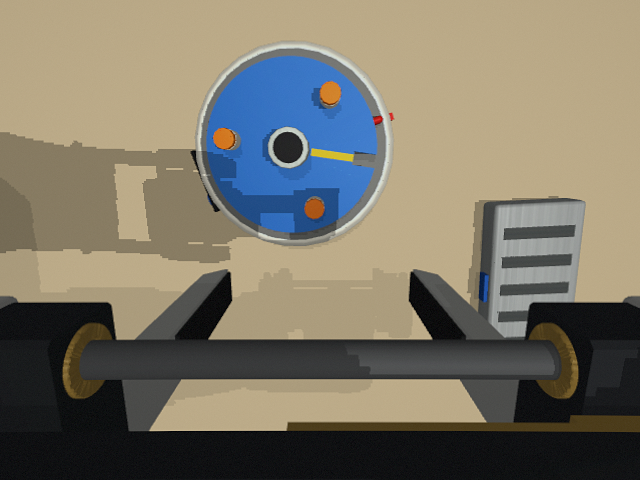

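The wrist view shows the rotor with its hub spot at (288,148) and orange posts at (330,93), (225,139) and (314,208). The notch is at (363,159) and the red pin at (380,119). The scene view shows the wipes and cassette clear of the drum.

```bash
cat >> h.py <<'E'
def measure(dz=0.,top=True):
    c=ctrl.camera("wrist");h=cv2.cvtColor(c["img"],cv2.COLOR_BGR2HSV);H,S,V=[h[...,i].astype(int) for i in range(3)]
    yy,xx=np.mgrid[:480,:640]
    roi=(yy<300)
    out={}
    out["orange"]=[(a,u,v,onz(c,u,v,.104-dz)[:2].round(4)) for a,u,v in cents((H>7)&(H<18)&(S>190)&(V>120)&roi,60)]
    out["yellow"]=[(a,u,v,onz(c,u,v,.080-dz)[:2].round(4)) for a,u,v in cents((H>=20)&(H<32)&(S>140)&(V>120)&roi,40)]
    out["red"]=[(a,u,v,onz(c,u,v,.068)[:2].round(4)) for a,u,v in cents(((H<5)|(H>174))&(S>150)&(V>90)&roi,8)]
    out["black"]=[(a,u,v,onz(c,u,v,.116-dz)[:2].round(4)) for a,u,v in cents((V<60)&roi,300) if a<8000]
    return c,out
E
python3 - <<'E'
from h import *
c,o=measure()
for k in o:
    for r in o[k]: print(k,r)
for p in [(363,159),(380,119)]: print(onz(c,*p,.08),onz(c,*p,.068))
R=np.array(c["R"]);print(R.round(3))
E
```

```text
orange (np.int32(353), np.float64(329.8), np.float64(92.5), array([0.5571, 0.1119]))
orange (np.int32(337), np.float64(223.7), np.float64(138.2), array([0.4775, 0.0797]))
orange (np.int32(280), np.float64(313.8), np.float64(208.3), array([0.5451, 0.0268]))
yellow (np.int32(290), np.float64(331.8), np.float64(154.6), array([0.5597, 0.0682]))
red (np.int32(21), np.float64(390.9), np.float64(116.0), array([0.6093, 0.0997]))
red (np.int32(56), np.float64(377.4), np.float64(119.5), array([0.5981, 0.0969]))
black (np.int32(697), np.float64(287.3), np.float64(147.1), array([0.5263, 0.0729]))
black (np.int32(419), np.float64(221.5), np.float64(289.4), array([ 0.4719, -0.0363]))
black (np.int32(418), np.float64(418.4), np.float64(289.4), array([ 0.6281, -0.0361]))
[0.58554468 0.06464057 0.08      ] [0.58694564 0.06466121 0.068     ]
[0.59835254 0.09605079 0.08      ] [0.60025828 0.09730937 0.068     ]
[[ 1.     0.001 -0.   ]
 [ 0.001 -0.974  0.226]
 [ 0.    -0.226 -0.974]]
```

```bash
python3 -m jog '[[1.5,1.5,1.5,0,0,0],[3.4,4,3.5,0,0,0],[3.4,4,3.5,0,0,0],[3.4,4,3.5,0,0,0],[3.4,4,3.5,0,0,0],[3.4,4,3.5,0,0,0],[3.4,4,3.5,0,0,0],[3.4,4,3.5,0,0,0]]' 0 20
python3 - <<'E'
from h import *
c,o=measure()
for k in o:
    for r in o[k]: print(k,[np.array(x).tolist() for x in r])
u,v=proj(c,[.5985,.097,.068]).astype(int);a=proj(c,[.5266,.0728,.08]).astype(int);print(u,v,a)
im=c["img"];crop=im[max(0,v-150):v+150,max(0,u-200):u+200];print(max(0,u-200),max(0,v-150))
cv2.imwrite("pics/pin.png",cv2.resize(crop,None,fx=2,fy=2))
E
```

```text
time_s: 1.0
ee_pos: [0.5898, 0.0338, 0.3701]
eef_rot: [3.141, 0.0, 1.57]
force: [0.5, -0.6, 1.5]
grip_width: 0.0333
grip_force: 0.0
orange [428, 270.5, 137.5, [0.5575, 0.112]]
orange [427, 154.4, 186.1, [0.4777, 0.0801]]
orange [356, 257.5, 261.0, [0.5456, 0.0272]]
yellow [343, 279.3, 200.2, [0.5596, 0.068]]
red [23, 347.7, 154.7, [0.6115, 0.1015]]
red [86, 329.2, 161.2, [0.5974, 0.0967]]
black [844, 222.0, 199.0, [0.5263, 0.0727]]
330 160 [235 193]
130 10
```

View pics/pin.png

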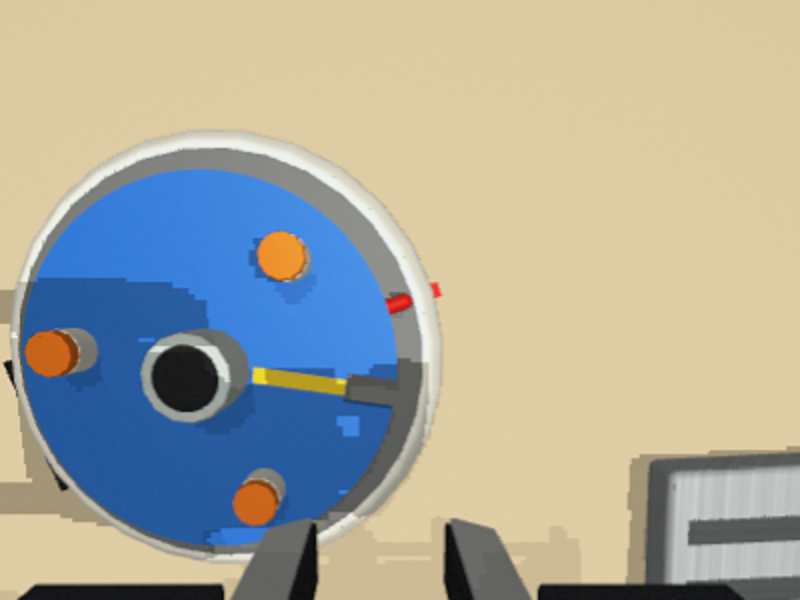

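The camera is now near-overhead the pin. The pin bearing is 18.5° and the notch is at −8.0°, so the rotor has to turn 26.5° counterclockwise. I'll push post2 along world +x.

```bash
python3 -m jog '[[0,-3,0,0,0,0],[0,-6,0,0,0,0],[0,-7.5,0,0,0,0],[0,-7.5,0,0,0,0],[0,-7.5,2,0,0,0],[0,-7.5,5,0,0,0],[0,-7.5,8.2,0,0,0],[0,-7.5,8.2,0,0,0]]' 0 20
python3 - <<'E'
from h import *
c,o=measure()
for k in o:
    for r in o[k]: print(k,[np.array(x).tolist() for x in r])
cv2.imwrite("pics/down.png",c["img"])
E
```

```text
time_s: 1.85
ee_pos: [0.5149, 0.0339, 0.2843]
eef_rot: [-3.136, -0.0, 1.571]
force: [-0.7, -0.8, -1.0]
grip_width: 0.0004
grip_force: 0.0
orange [872, 420.5, 124.2, [0.5568, 0.1127]]
orange [949, 238.6, 200.4, [0.4775, 0.0802]]
orange [126, 382.3, 296.7, [0.5437, 0.0344]]
yellow [641, 412.3, 219.4, [0.5619, 0.0678]]
red [47, 490.9, 152.5, [0.6043, 0.1017]]
red [90, 480.5, 160.6, [0.5993, 0.0975]]
black [2010, 349.3, 221.3, [0.5263, 0.0728]]
```

View pics/down.png

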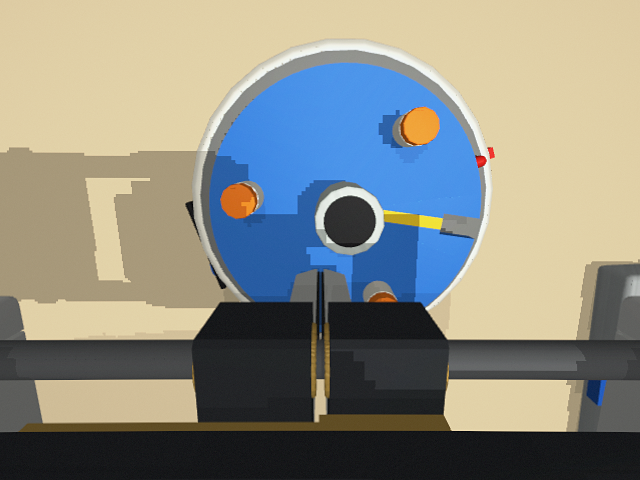

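The shut fingertips, at about (320,285), stand left of post2 at (383,297), just above the disc. I'll push partway and then measure.

```bash
python3 -m jog '[[0,0,-0.2,0,0,0],[0,0.4,-0.2,0,0,0],[0,0.8,-0.2,0,0,0],[0,1.1,-0.2,0,0,0],[0,1.4,-0.2,0,0,0],[0,1.7,-0.2,0,0,0],[0,2,-0.2,0,0,0],[0,2,-0.2,0,0,0]]' 0 20
cat >> h.py <<'E'
def ang(dz=0.):
    c,o=measure(dz);C=np.array([.5267,.073])
    for a,u,v,p in o["orange"]: 
        d=p-C;print("post",a,p,np.hypot(*d).round(4),np.degrees(np.arctan2(d[1],d[0])).round(2))
    print("black",[r[3] for r in o["black"]],"red",[r for r in o["red"]]);
    for r in o["yellow"]: d=r[3]-C;print("yel",r[3],np.degrees(np.arctan2(d[1],d[0])).round(2))
    return c
E
python3 -c "
from h import *
ang()"
```

```text
time_s: 2.7
ee_pos: [0.5353, 0.034, 0.2896]
eef_rot: [3.142, 0.0, 1.571]
force: [-0.2, -0.1, -0.3]
grip_width: 0.0006
grip_force: 0.0
post 941 [0.5475 0.1179] 0.0495 65.14
post 882 [0.478  0.0685] 0.0489 -174.72
post 467 [0.556  0.0356] 0.0475 -51.92
black [array([0.527 , 0.0725])] red [(np.int32(43), np.float64(449.5), np.float64(152.5), array([0.6062, 0.1019])), (np.int32(99), np.float64(435.4), np.float64(160.8), array([0.5988, 0.0975]))]
yel [0.5606 0.0755] 4.22
```

```bash
python3 -m jog '[[0,0.2,0,0,0,0],[0,0.4,0,0,0,0],[0,0.55,0,0,0,0],[0,0.7,0,0,0,0],[0,0.8,0,0,0,0],[0,0.85,0,0,0,0],[0,0.85,0,0,0,0]]' 0 20
python3 -c "
from h import *
ang()"
```

```text
time_s: 3.45
ee_pos: [0.5427, 0.0349, 0.2887]
eef_rot: [-3.136, -0.002, 1.571]
force: [-12.0, 10.4, 0.4]
grip_width: 0.0005
grip_force: 5.9
post 970 [0.542  0.1201] 0.0495 72.0
post 890 [0.4793 0.0616] 0.0488 -166.48
post 605 [0.5618 0.0388] 0.049 -44.26
black [array([0.5279, 0.0722])] red [(np.int32(40), np.float64(439.8), np.float64(155.3), array([0.6068, 0.1018])), (np.int32(106), np.float64(424.1), np.float64(163.7), array([0.5986, 0.0974])), (np.int32(30), np.float64(393.7), np.float64(178.7), array([0.5824, 0.0893]))]
yel [0.56   0.0803] 12.36
```

Sliding friction on the post is loading the push (12 N). I'll follow the arc by moving along +x and +y together, so the post doesn't slide on the finger.

```bash
python3 -m jog '[[0.1,0,0,0,0,0],[0.2,0,0,0,0,0],[0.25,0.05,0,0,0,0],[0.3,0.1,0,0,0,0],[0.3,0.1,0,0,0,0]]' 0 20
python3 -c "
from h import *
ang()"
```

```text
time_s: 4.0
ee_pos: [0.5446, 0.037, 0.2896]
eef_rot: [-3.141, 0.0, 1.571]
force: [-2.1, 1.5, -0.6]
grip_width: 0.0005
grip_force: 1.0
post 1000 [0.5366 0.1213] 0.0493 78.42
post 860 [0.4809 0.0571] 0.0485 -160.85
post 729 [0.5647 0.0414] 0.0494 -39.75
black [array([0.5271, 0.0725])] red [(np.int32(44), np.float64(433.6), np.float64(157.7), array([0.6069, 0.1022])), (np.int32(521), np.float64(400.4), np.float64(172.3), array([0.5892, 0.0943]))]
yel [0.559  0.0835] 18.01
```

```bash
python3 -m jog '[[0,-0.4,0,0,0,0],[0,-1,0,0,0,0],[0,-1.2,-3,0,0,0],[-0.3,0,-6,0,0,0],[-0.3,3,-8,0,0,0],[-0.3,4.5,-8,0,0,0],[-0.3,4.5,-8,0,0,0],[-0.3,4.5,-8,0,0,0]]' 0 20
python3 - <<'E'
from h import *
c=ang()
u,v=proj(c,[.585,.093,.08]).astype(int);x0,y0=max(0,u-100),max(0,v-75)
print(x0,y0);cv2.imwrite("pics/al.png",cv2.resize(c["img"][y0:y0+150,x0:x0+200],None,fx=4,fy=4,interpolation=cv2.INTER_CUBIC))
E
```

```text
time_s: 4.85
ee_pos: [0.5889, 0.0339, 0.369]
eef_rot: [-3.14, 0.0, 1.571]
force: [0.4, -0.0, -0.3]
grip_width: 0.0004
grip_force: 0.0
post 454 [0.5373 0.1213] 0.0494 77.62
post 402 [0.4808 0.0568] 0.0487 -160.56
post 362 [0.5652 0.0404] 0.0504 -40.26
black [array([0.527 , 0.0725])] red [(np.int32(25), np.float64(349.7), np.float64(154.7), array([0.6114, 0.1017])), (np.int32(251), np.float64(321.1), np.float64(164.8), array([0.5896, 0.0941]))]
yel [0.559  0.0835] 18.01
214 91
```

View pics/al.png

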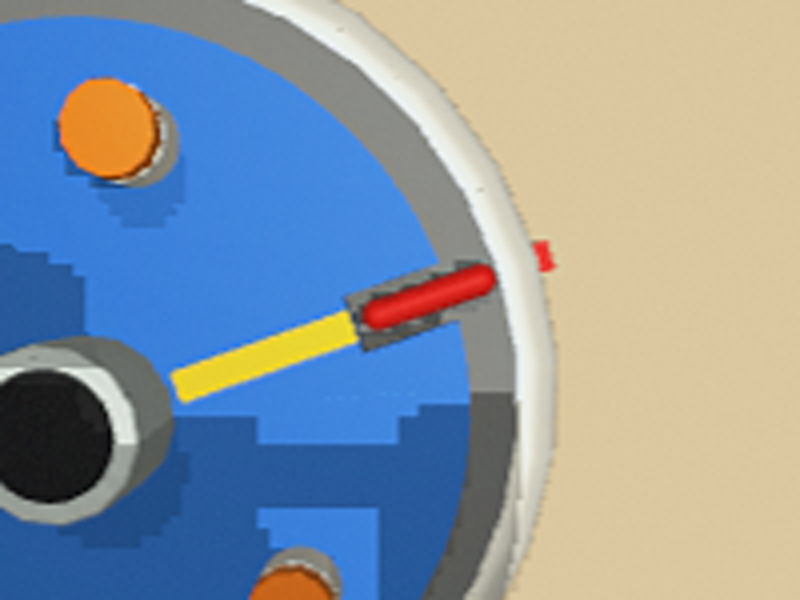

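The crop shows the red pin lying centrally in the notch, from (370,315) to (490,280), in line with the yellow stripe. Next I'll move over the hub and press.

```bash
python3 -m jog '[[2,-3,0,0,0,0],[3.9,-6.2,0,0,0,0],[3.9,-6.2,0,0,0,0],[3.9,-6.2,2,0,0,0],[3.9,-6.2,4,0,0,0],[3.9,-6.2,4.8,0,0,0],[3.9,-6.2,4.8,0,0,0]]' 0 20
python3 -m jog '[[0,0,0.2,0,0,0],[0,0,0.4,0,0,0],[0,0,0.5,0,0,0],[0,0,0.6,0,0,0],[0,0,0.7,0,0,0],[0,0,0.7,0,0,0]]' 0 20
```

```text
time_s: 5.6
ee_pos: [0.5273, 0.0728, 0.3208]
eef_rot: [-3.14, 0.0, 1.571]
force: [0.8, -0.2, 0.5]
grip_width: 0.0006
grip_force: 0.0
time_s: 6.2
ee_pos: [0.5276, 0.073, 0.3149]
eef_rot: [3.141, -0.0, 1.571]
force: [-0.0, -0.0, 2.1]
grip_width: 0.0003
grip_force: 1.2
```

```bash
python3 -m jog '[[0,0,0.15,0,0,0],[0,0,0.3,0,0,0],[0,0,0.45,0,0,0],[0,0,0.6,0,0,0],[0,0,0.7,0,0,0],[0,0,0.8,0,0,0],[0,0,0.8,0,0,0]]' 0 20
```

```text
time_s: 6.9
ee_pos: [0.5275, 0.073, 0.3074]
eef_rot: [3.141, -0.0, 1.571]
force: [-2.8, -0.6, 8.3]
grip_width: -0.0001
grip_force: 4.4
```

The hub is sliding down at about 8 N. I'll push a little further until the force rises at the hard stop.

```bash
python3 -m jog '[[0,0,0.1,0,0,0],[0,0,0.2,0,0,0],[0,0,0.25,0,0,0],[0,0,0.25,0,0,0]]' 0 20
```

```text
time_s: 7.3
ee_pos: [0.5276, 0.0731, 0.3071]
eef_rot: [3.139, -0.0, 1.571]
force: [-14.2, -1.8, 33.3]
grip_width: 0.0002
grip_force: 16.7
```

It hit a hard stop at 0.3071, 8 mm below first contact. I'll release, lift clear and check.

```bash
python3 -m jog '[[0,0,-0.3,0,0,0],[0,0,-1,0,0,0],[0,0,-4,0,0,0],[0,0,-7,0,0,0],[-2,3,-9,0,0,0],[-3.9,6.2,-9,0,0,0],[-3.9,6.2,-9,0,0,0],[-3.9,6.2,-9,0,0,0]]' 0 20
python3 - <<'E'
from h import *
c=ang(.008)
ims=[c["img"]]+[ctrl.camera(n)["img"] for n in ("side",)]
cs=ctrl.camera("side");cc=ctrl.camera("scene")
out=[]
for k,w in ((c,110),(cs,60),(cc,60)):
    u,v=proj(k,[.55,.08,.07]).astype(int);y0=max(0,v-w);x0=max(0,u-w)
    out.append(cv2.resize(k["img"][y0:y0+2*w,x0:x0+2*w],(266,266),interpolation=cv2.INTER_CUBIC))
cv2.imwrite("pics/end.png",np.hstack(out))
E
```

```text
time_s: 8.1
ee_pos: [0.5896, 0.0338, 0.3935]
eef_rot: [-3.14, -0.0, 1.57]
force: [-0.1, 0.8, 0.4]
grip_width: 0.0008
grip_force: 0.0
post 347 [0.5372 0.1214] 0.0495 77.76
post 302 [0.4805 0.0564] 0.0491 -160.24
post 280 [0.5652 0.0404] 0.0504 -40.26
black [array([0.527 , 0.0725])] red [(np.int32(19), np.float64(346.5), np.float64(154.7), array([0.6114, 0.1019])), (np.int32(219), np.float64(319.9), np.float64(164.3), array([0.5894, 0.0941]))]
yel [0.559  0.0834] 17.85
```

View pics/end.png

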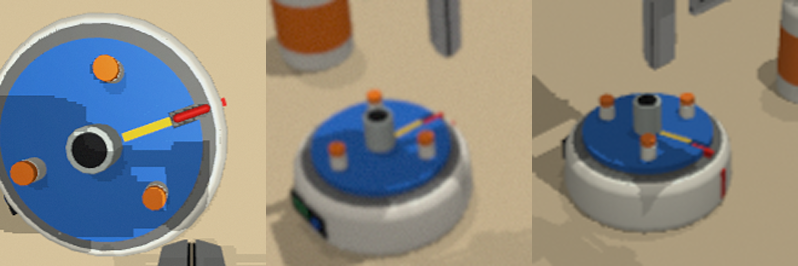

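All three views show the rotor down, with the pin's outer end in the notch and standing above the disc. Positions computed 8 mm lower match the known post radius of 50 mm. The gripper is clear, so I'll hand in.

```bash
python3 -c "
from station import ctrl
print(ctrl.hand_in())"
```

```text
the job is handed in; nothing more can be done
None
```

I turned the rotor about 27° until its notch was over the pin, pressed it 8 mm down to the stop, moved clear without going near the lid, wipes or cassette, and handed the job in at about 8 s; no verdict came back.

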